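# Close a bench outlet with an adjustable wrench

## Task

The adjustable wrench lies loosely round the open hex spindle of the bench outlet. With a light fingertip on top, roll the wrench's worm towards the jaws, stroke by stroke, until the jaws just fit the hex; then push (do not grip) the handle round clockwise (seen from above) until the spindle comes up against its closed stop, gently, without forcing it. Leave the wrench fitted on the hex, flat on the panel, and disturb nothing else.

Things in the scene. Friction and masses are not known exactly. Their poses are not given: they have to be found in the camera images.
- outlet: Service outlet on an aluminium panel fixed level on the bench; the panel's top stands 3 to 10 mm above the bench. Origin: on the panel's top, on the hex spindle's vertical axis; z up. Panel: x -110 to 175 mm, y -50 to 225 mm. On the -y side a brass block 24 mm high begins 55 mm from that axis and a 122 mm tall steel post with a nozzle stands 105 mm from it.
- hex_top (a point): Centre of the top of the hex spindle (a brass hexagon lying flat, 36 mm across flats, 41.6 mm across corners, 16 mm high, standing directly on the panel, axis vertical).
- spindle (a joint): Turn of the hex spindle in rad, growing clockwise as seen from above. It starts open, between 0 and 0.14, and meets its solid closed stop at 0.90 (a turn of 0.76 to 0.90 rad). It turns against steady friction of about 0.25 N m.
- wrench: Steel adjustable wrench, ~0.5 kg, flat on the panel, jaws loosely round the hex, handle on the outlet's +y side. Origin: underside, middle of the mouth, within 5 mm of the spindle axis. +x points out of the mouth, z up. Fixed jaw at -y (face y = -18 mm), moving jaw at +y; jaws reach x = 18 mm; throat at x = -24 mm. Head to x = -62 mm, 14 mm thick. Handle: x -200 to -62, 24 mm wide, 12 high.
- jaw (a joint): How far the moving jaw has closed, in m, from 43 mm apart at 0. The jaws are 43 mm minus this value apart, so they meet the hex flats at 0.007. Starts between 0.0016 and 0.0035. Moves only with the worm, 0.8 mm per rad of worm.
- worm_top (a point): Top, at mid-length, of the knurled worm roller: dark steel cylinder, 18 mm diameter, 22 mm long, axis along the wrench's y, in a window of the head 41.5 mm behind the mouth's middle. Its top is 21 mm above the panel, 7 mm above the head's face; hex and jaws are lower.
- worm (a joint): Turn of the worm in rad; it stays where it is left. Rubbing its top towards the mouth (wrench +x) raises it and closes the jaws: 0.8 mm of jaw per 9 mm rubbed, so about 1.4 mm for a 16 mm stroke. A fingertip pressed on it with 8 to 15 N drives it by friction (it needs 3 to 4 N along) and slips on it harmlessly once the jaws grip. The wrench bears no more than 35 N from the fingers.
- handle (a point): Point on the handle's upper face, 150 mm behind the mouth's middle (wrench x = -150 mm), 12 mm above the panel: a good place to push. Pushing here sideways takes about 2 N to turn the spindle.
- rack_orange: Bystander on the bench: long orange tube rack, 192 x 84 x 32 mm. Origin: centre of its underside. Leave alone.
- rack_blue: Bystander on the bench: blue tube rack, 146 x 84 x 28 mm. Origin: centre of its underside. Leave alone.
- bottle: Bystander on the bench: amber reagent bottle, 54 mm across, 105 mm tall. Origin: centre of its underside. Leave alone.
- pipette_a: Bystander on the bench: blue pipette, about 285 mm long, 28 mm wide, 26 mm high. Origin: centre of its underside. Leave alone.
- pipette_b: Bystander on the bench: second pipette, same shape. Origin: centre of its underside. Leave alone.
- cap: Bystander on the panel: white bottle cap, 28 mm across, 10 mm high. Origin: centre of its underside. Leave alone.
- loose_nut: Bystander on the panel: small brass nut, 19 mm across flats, 8 mm high. Origin: centre of its underside. Leave alone.
Things that resemble listed ones, but are neither listed nor needed, are in the scene too. Several things have the shape of the wrench; the one meant has the colours described above.

How it is judged:
On the way, in this order (a step that is already met when the one before it is completed fails the run):
1. the jaws fit the hex (under 37.5 mm apart, hex between them) while the spindle is still open (turned to less than 0.35 rad) (value of joint jaw between 0.0055 and 0.0088 m and horizontal distance between wrench and outlet below 0.008 m and z of wrench in the frame of outlet below 0.004 m and angle between wrench's own z axis and vertical below 0.08 rad and value of joint spindle below 0.35 rad), for 0.2 s.
2. the spindle is turned clockwise to its closed stop, with the jaws still fitted (value of joint jaw between 0.0055 and 0.0088 m and horizontal distance between wrench and outlet below 0.008 m and z of wrench in the frame of outlet below 0.004 m and angle between wrench's own z axis and vertical below 0.08 rad and value of joint spindle above 0.84 rad), for 0.2 s.
At the end, for the whole second after the job is handed in: The spindle is within 0.06 rad of its closed stop (0.90 rad); the wrench is at rest, flat on the panel, round the hex (its mouth's middle within 8 mm of the spindle axis), its jaws less than 37.5 mm apart (all of step 2 and linear speed of wrench below 0.02 m/s); the robot touches nothing.
It fails at once if the fingers press or push the wrench (worm included) with more than 35 N (contact force between the fingers and wrench above 35 N).
It fails at once if a bystander is moved by more than 20 mm (distance of any of rack_orange, rack_blue, bottle, pipette_a, pipette_b, cap, loose_nut from where it was at the start of the episode above 0.02 m).
It also fails if it takes over 72 s, if anything falls off the work surface, if the arm or the gripper's body presses on something with over 40 N, if the wrist force passes 120 N, or if a joint passes its speed limit or range.

## Robot

A 6-joint arm with a two-finger parallel gripper is mounted at the origin on the work surface. World frame = base frame: x ahead of the robot, y to its left, z up, the work surface at z = 0. Lengths are in m, angles in rad, forces in N, time in s.
With the tool pointing down it reaches from about 0.25 to 0.725 m from the base axis. Payload 4 kg.
Tool frame: the origin (TCP) lies midway between the tips of the shut fingers; the grasp point (between the pads) lies 19 mm behind it; z points along the fingers, y is the line along which they close (so a half turn about z gives the same grasp; the last joint's range is limited). The gripper opens to 85 mm and grips with 20 to 120 N. Pads are 22 mm wide; open, the fingers measure 114 mm over their backs; the gripper's body (76 mm by 85 mm) begins 54 mm behind the grasp point. The pads swing forward as they close: fully open they stand 13 mm farther back than shut.
Start: joints at [1.111, 0.241, 0.005, 1.335, 0, 1.571], TCP at [0.222, 0.448, 0.231] pointing down, gripper open.
Joint ranges: [-2.72, 2.72], [-1.05, 1.87], [-1.09, 1.28], [-1.99, 2.15], [-1.42, 1.44], [-3.14, 3.14]. Speed limits (rad/s): [2.79, 2.79, 3.14, 3.14, 3.14, 3.14].

## Interface

Orientations are given as a unit quaternion [x, y, z, w].
In Python, from workcell import get_obs, camera, job_done, silhouettes gives the robot as it stands. The module is installed in compiled form; this text tells all that it offers.
- The arm moves only by the tool drive_tool, never from a script. Its argument "increments" is a list of rows, each a list of 3 entries, a list of its own where there are three numbers: the shift along the world's x, y, z in mm, then the turn, a rotation vector about the world's x, y, z in degrees, then the opening, from 0 (shut) to 1 (fully open). A call has 1 to 8 rows; each row shifts and turns the commanded pose from where the row before left it; what a row does not reach is not made up. A row lasts 1/12 s, in which the tool goes at most 41.7 mm and 7.16 degrees, less where a joint would pass 70% of its speed; a pose out of reach is approached as far as the arm can. A call is refused whole if a number of a shift passes 41.7 or a number of a turn 7.16, either way. A call with a gripper value outside its range is refused whole. The fingers move at their own pace and stop on an object; the grip force is fixed at half the most. Time passes only in rows, so rows that do not move let the fingers close. It gives the time, the measured TCP pose, the force, the opening and the grip force at its end, in the units of the state.
- get_obs(): the state, without advancing time (a new reading comes with each control period).
- camera(name): name is "scene" or "top" or "wrist"; returns a dict with "image" (480x640x3 uint8, red, green, blue), "K" (3x3 intrinsics, pixels), "view" (4x4, takes a point from world to camera coordinates). Camera axes: x right, y down, z forward; pixel columns grow to the right and rows downward; lengths in m; the calibration is good to about 2 mm. A picture is of the moment at which its call begins. There is no depth.
- job_done(): hands the job in; it is judged then, once.
Trained networks look in a picture, given as the dict that the camera call returned (one of the last four; its "shot" number tells which), for a name from the list of things; names that differ only in an ending like _2 or _b are one class to them, and where a whole thing is asked for, a point or a joint stands for the part that bears it (a point fixed in the world has none). Each returns a list of dicts, best first, with "conf" (0 to 1); they miss things now and then, are a little off and sometimes report something else, mostly with a low value. They report only what shows in the picture. A call takes as long as a camera call. They do not tell look-alikes from the thing itself.
- silhouettes(query, picture): "region" (480x640 bool, what is visible of it) and "bbox" ([left, top, right, bottom] in pixels, round what is visible of it).
The state is a dict: "clock": time; "joint_pos": joint angles; "joint_vel": joint speeds; "tau": joint torques, N m; "eef_pos": TCP position; "tool_rot": TCP orientation; "ft_force": force on the tool from outside, world axes, zero at the start; "ft_torque": the same for the moment, N m; "grip_width": finger opening in m; "grasp_force": force on a finger pad.
Only numpy, scipy, OpenCV 4.12 (cv2) and the standard library are available. Lean on these libraries where they do the work, as an engineer would, in place of code of your own. Each camera call takes 0.05 s, during which the arm holds its last target. There are 200 camera calls.

## Working session

There is one attempt and no reset: what is moved stays moved. The work goes in short steps, Python scripts to look and compute and a tool call to move; the robot and the scene stay as the last step left them, time stands still between calls to the robot, and variables do not carry over. Pictures are saved under pics/ and viewed, at most 10 in all, crops included, and the job is handed in when it is done.

Besides the shell and the picture viewer there is one more tool, called after "Request:" as name(argument=value, ...) on one line, values as JSON. drive_tool: Moves the arm, as the interface text tells. Its arguments: {"type":"object","properties":{"increments":{"type":"array"}},"required":["increments"]}

```bash
mkdir -p pics; python3 - <<'E'
from workcell import *
import cv2,numpy as np
o=get_obs();print({k:np.round(v,3) for k,v in o.items()})
a=camera("scene");b=camera("top")
for n,p in (("scene",a),("top",b)):
    cv2.imwrite(f"pics/{n}0.png",p["image"][:,:,::-1])
    print(n,np.round(p["K"],1).tolist(),np.round(p["view"],4).tolist())
    for q in ("wrench","outlet","worm_top","hex_top"):
        try:
            for s in silhouettes(q,p)[:4]: print(n,q,round(s["conf"],2),s["bbox"])
        except Exception as e: print(q,e)
E
```

```text
{'clock': np.float64(0.0), 'joint_pos': array([1.111, 0.241, 0.004, 1.335, 0.   , 1.571]), 'joint_vel': array([ 0.   , -0.   , -0.001, -0.002, -0.001,  0.001]), 'tau': array([-1.0000e-03, -3.7232e+01,  2.5241e+01,  1.7000e-02, -0.0000e+00,
       -0.0000e+00]), 'eef_pos': array([0.222, 0.448, 0.23 ]), 'tool_rot': array([ 0.228,  0.974, -0.001, -0.   ]), 'ft_force': array([0.084, 0.279, 0.03 ]), 'ft_torque': array([-0.014, -0.009, -0.094]), 'grasp_force': np.float64(0.0), 'grip_width': np.float64(0.085)}
scene [[494.2, 0.0, 328.1], [0.0, 494.2, 242.1], [0.0, 0.0, 1.0]] [[-0.5238, 0.8518, 0.005, 0.2847], [0.4653, 0.291, -0.8359, -0.2042], [-0.7135, -0.4356, -0.5488, 1.5754], [0.0, 0.0, 0.0, 1.0]]
scene wrench 0.83 [262.9, 160.4, 313.0, 190.4]
scene wrench 0.64 [328.4, 236.2, 417.5, 285.4]
scene wrench 0.64 [485.2, 235.0, 573.7, 253.1]
scene outlet 0.63 [285.1, 190.9, 448.7, 315.6]
scene worm_top 0.82 [481.9, 237.0, 569.8, 255.2]
scene worm_top 0.75 [330.3, 242.5, 418.8, 286.6]
scene worm_top 0.71 [263.3, 158.5, 312.1, 192.0]
scene hex_top 0.53 [178.2, 223.7, 201.0, 285.0]
scene hex_top 0.22 [378.8, 241.6, 389.3, 246.6]
top [[531.7, 0.0, 328.5], [0.0, 531.7, 238.8], [0.0, 0.0, 1.0]] [[0.0065, -0.9999, -0.0158, 0.0121], [-0.9919, -0.0044, -0.1269, 0.5492], [0.1268, 0.0165, -0.9918, 1.0941], [0.0, 0.0, 0.0, 1.0]]
top wrench 0.88 [236.9, 251.3, 335.2, 289.0]
top wrench 0.68 [485.7, 357.8, 524.1, 468.5]
top wrench 0.16 [489.5, 233.9, 536.3, 304.2]
top outlet 0.76 [217.9, 178.6, 409.4, 322.8]
top outlet 0.22 [305.0, 264.0, 313.7, 273.9]
top worm_top 0.81 [103.4, 355.9, 201.5, 424.5]
top worm_top 0.59 [242.2, 248.7, 341.6, 286.6]
top hex_top 0.59 [317.7, 263.8, 337.2, 279.5]
```

View pics/scene0.png

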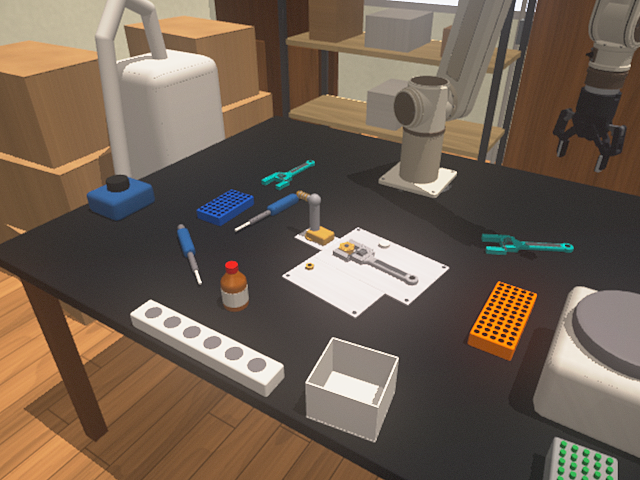

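View pics/top0.png

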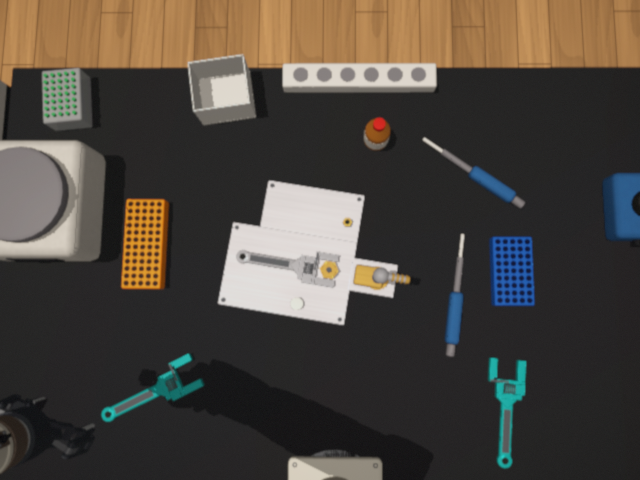

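The steel wrench sits on the panel, in the top view: hex near (329,270), worm near (309,268) and handle end near (243,257). The mouth faces right (world -y), and the teal wrenches are look-alikes. Next I turn these pixels into rough positions.

```bash
cat > h.py <<'E'
import numpy as np
def ray(p,u,v,z):
    K,V=p["K"],p["view"];R,t=V[:3,:3],V[:3,3]
    d=R.T@np.linalg.solve(K,[u,v,1.]);c=-R.T@t
    return c+d*(z-c[2])/d[2]
def proj(p,X):
    q=p["K"]@(p["view"][:3,:3]@np.asarray(X,float)+p["view"][:3,3]);return q[:2]/q[2]
def tri(obs):
    A=[];B=[]
    for p,u,v in obs:
        K,V=p["K"],p["view"];R,t=V[:3,:3],V[:3,3]
        d=R.T@np.linalg.solve(K,[u,v,1.]);d/=np.linalg.norm(d);c=-R.T@t
        M=np.eye(3)-np.outer(d,d);A.append(M);B.append(M@c)
    return np.linalg.solve(sum(A),sum(B))
E
python3 - <<'E'
from workcell import *
from h import *
import cv2
b=camera("top");a=camera("scene")
for n,u,v,z in (("hex",329,270,.022),("worm",309,268,.027),("end",243,257,.018)): print(n,ray(b,u,v,z).round(4))
print(tri([(b,329,270),(a,347,246)]).round(4))
w=camera("wrist");o=get_obs()
c=-w["view"][:3,:3].T@w["view"][:3,3];print("wristcam",c.round(4),w["view"][:3,:3].round(3).tolist(),w["K"].round(0).tolist())
cr=cv2.resize(b["image"][170:330,210:420],None,fx=3.8,fy=3.7,interpolation=cv2.INTER_CUBIC)
cv2.imwrite("pics/topcrop.png",cr[:,:,::-1])
E
```

```text
hex [0.4837 0.0137 0.022 ]
worm [0.4874 0.0562 0.027 ]
end [0.511  0.1991 0.018 ]
[0.4831 0.0153 0.0186]
wristcam [0.1619 0.4784 0.3756] [[0.444, 0.896, -0.001], [0.863, -0.427, 0.271], [0.242, -0.121, -0.963]] [[345.0, 0.0, 319.0], [0.0, 345.0, 236.0], [0.0, 0.0, 1.0]]
```

Now I move over the wrench, shut the fingers and align tool x with the wrench axis.

Request:
drive_tool(increments=[[[16.5, -22, -2], [0, 0, -4.5], 0], [[16.5, -22, -2], [0, 0, -4.5], 0], [[16.5, -22, -2], [0, 0, -4.5], 0], [[16.5, -22, -2], [0, 0, -4.5], 0], [[16.5, -22, -2], [0, 0, -4.5], 0], [[16.5, -22, -2], [0, 0, -4.5], 0], [[16.5, -22, -2], [0, 0, -4.5], 0], [[16.5, -22, -2], [0, 0, -4.5], 0]])

```text
clock: 1.32
eef_pos: [0.3545, 0.271, 0.2154]
tool_rot: [0.519, 0.855, 0.0, 0.0]
ft_force: [-0.3, 0.5, 0.7]
grip_width: -0.0004
grasp_force: 0.0
```

Request:
drive_tool(increments=[[[16.5, -22, -3], [0, 0, -4.5], 0], [[16.5, -22, -3], [0, 0, -4.5], 0], [[16.5, -22, -3], [0, 0, -4.5], 0], [[16.5, -22, -3], [0, 0, -4.5], 0], [[16.5, -22, -3], [0, 0, -4.5], 0], [[16.5, -22, -3], [0, 0, -4.5], 0], [[16.5, -22, -3], [0, 0, -4.5], 0], [[16.5, -22, -3], [0, 0, -4.5], 0]])

```text
clock: 1.98
eef_pos: [0.4866, 0.0948, 0.1913]
tool_rot: [0.758, 0.652, 0.0, 0.0]
ft_force: [0.8, 1.2, 0.6]
grip_width: 0.0001
grasp_force: 0.0
```

```bash
python3 - <<'E'
from workcell import *
from h import *
import cv2,pickle
w=camera("wrist");o=get_obs()
print(o["eef_pos"].round(4),o["tool_rot"].round(3),o["joint_pos"].round(2),o["ft_force"].round(2))
c=-w["view"][:3,:3].T@w["view"][:3,3];print(c.round(3))
cv2.imwrite("pics/w1.png",w["image"][:,:,::-1]);pickle.dump(w,open("w1.pkl","wb"))
for q in ("wrench","hex_top","worm_top","loose_nut","cap"):
    for s in silhouettes(q,w)[:2]: print(q,round(s["conf"],2),s["bbox"])
E
```

```text
[0.4893 0.0913 0.1907] [ 0.76   0.65  -0.     0.002] [ 0.19  0.26 -0.08  1.23 -0.    1.91] [ 3.3  -1.58 -0.36]
[0.498 0.162 0.336]
wrench 0.77 [0.3, 1.7, 60.0, 47.0]
wrench 0.67 [230.2, 221.0, 259.4, 249.8]
hex_top 0.56 [319.5, 271.0, 347.1, 289.4]
worm_top 0.79 [0.5, 0.0, 57.3, 48.2]
worm_top 0.66 [292.1, 70.1, 366.2, 305.2]
loose_nut 0.61 [422.0, 297.7, 443.6, 324.4]
cap 0.89 [226.8, 221.2, 258.9, 250.5]
cap 0.68 [316.9, 270.1, 345.1, 289.9]
```

View pics/w1.png

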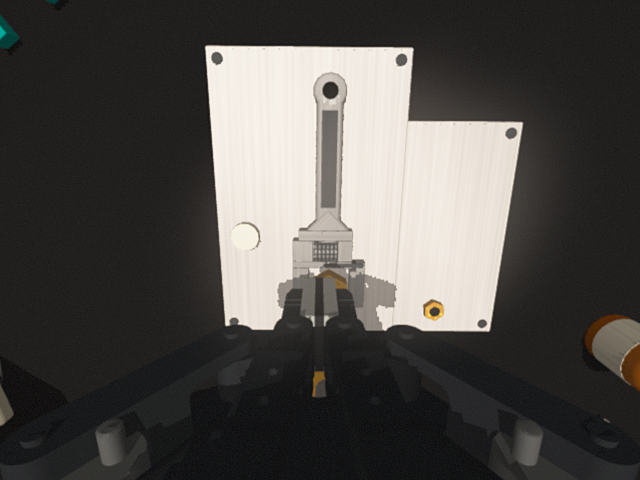

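The wrist view shows the worm at about (326,252) and the handle hole at (330,90). The fingers hide the hex. I back off along +y for a second view.

Request:
drive_tool(increments=[[[0, 15, 0], [0, 0, 0], 0], [[0, 15, 0], [0, 0, 0], 0], [[0, 15, 0], [0, 0, 0], 0], [[0, 15, 0], [0, 0, 0], 0], [[0, 0, 0], [0, 0, 0], 0], [[0, 0, 0], [0, 0, 0], 0]])

```text
clock: 2.78
eef_pos: [0.4852, 0.1574, 0.1915]
tool_rot: [0.755, 0.655, -0.0, 0.0]
ft_force: [-0.2, -0.2, -0.2]
grip_width: -0.0001
grasp_force: 0.0
```

```bash
cat >> h.py <<'E'
import cv2
def match(p,u,v,q,guess,r=12,s=45):
    "patch of half-size r round (u,v) in p, sought in q near guess"
    T=p["image"][v-r:v+r+1,u-r:u+r+1];gx,gy=int(guess[0]),int(guess[1])
    x0,y0=max(gx-s,0),max(gy-s,0);I=q["image"][y0:gy+s,x0:gx+s]
    m=cv2.matchTemplate(I,T,cv2.TM_CCOEFF_NORMED);_,b,_,l=cv2.minMaxLoc(m)
    def sub(a,i): 
        return i if i in(0,len(a)-1) else i+.5*(a[i-1]-a[i+1])/(a[i-1]-2*a[i]+a[i+1])
    return sub(m[l[1]],l[0])+x0+r, sub(m[:,l[0]],l[1])+y0+r, b
E
python3 - <<'E'
from workcell import *
from h import *
import pickle
w=pickle.load(open("w1.pkl","rb"));q=camera("wrist");o=get_obs();pickle.dump(q,open("w2.pkl","wb"))
print(o["eef_pos"].round(4),o["ft_force"].round(2))
cv2.imwrite("pics/w2.png",cv2.resize(q["image"][200:400,220:480],None,fx=3,fy=3)[:,:,::-1])
for n,u,v,z in (("hole",330,90,.018),("worm",326,252,.027),("bolt",401,60,.006),("bolt2",511,133,.006),("bolt3",482,324,.006),("nut",433,310,.012),("cap",245,236,.015)):
    g=proj(q,ray(w,u,v,z));m=match(w,u,v,q,g)
    print(n,np.round(m,2),tri([(w,u,v),(q,m[0],m[1])]).round(4),ray(q,m[0],m[1],z).round(4))
E
```

```text
[0.4853 0.1567 0.1914] [ 1.16  0.52 -0.06]
hole [341.66 163.62   0.94] [0.5139 0.2007 0.0182] [0.5138 0.2007 0.018 ]
worm [313.88 286.79   0.35] [ 0.4732  0.0183 -0.1175] [0.4721 0.0887 0.027 ]
bolt [408.46 135.38   0.92] [0.5779 0.2164 0.0091] [0.5784 0.2163 0.006 ]
bolt2 [511.83 201.5    0.94] [0.6719 0.1413 0.0084] [0.673  0.1407 0.006 ]
bolt3 [486.69 353.15   0.75] [ 0.7559 -0.2144 -0.2421] [ 0.647  -0.0259  0.006 ]
nut [4.5984e+02 3.7196e+02 3.1000e-01] [0.5742 0.0281 0.0989] [ 0.6148 -0.0411  0.012 ]
cap [258.44 294.62   0.82] [0.4153 0.0847 0.0189] [0.4141 0.0829 0.015 ]
```

View pics/w2.png

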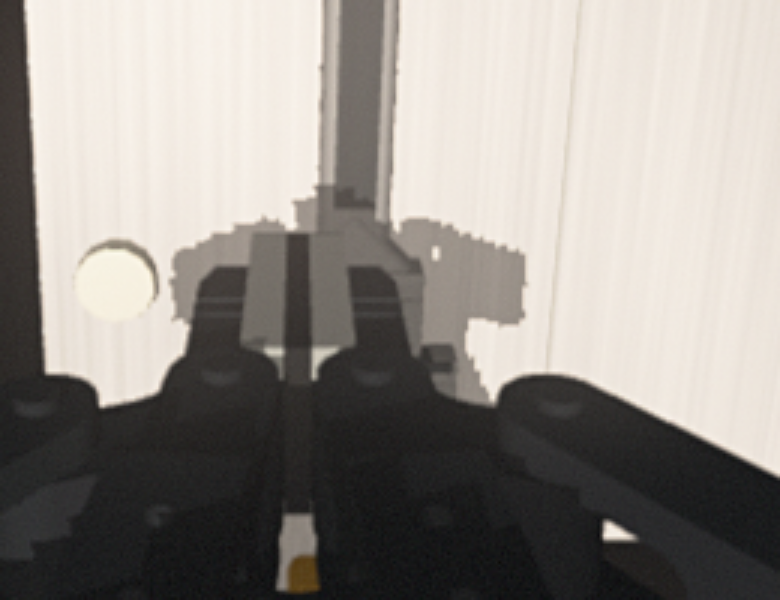

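That second view puts the fingers over the worm, so moving +y was the wrong way. I go to the -y side instead.

Request:
drive_tool(increments=[[[1, -24, 0], [0, 0, 0], 0], [[1, -24, 0], [0, 0, 0], 0], [[1, -24, 0], [0, 0, 0], 0], [[0, -24, 0], [0, 0, 0], 0], [[0, -24, 0], [0, 0, 0], 0], [[0, -10, 0], [0, 0, 0], 0], [[0, 0, 0], [0, 0, 0], 0], [[0, 0, 0], [0, 0, 0], 0]])

```text
clock: 3.5
eef_pos: [0.4888, 0.0258, 0.1915]
tool_rot: [0.757, 0.653, 0.0, -0.0]
ft_force: [0.1, 0.3, -0.4]
grip_width: 0.0002
grasp_force: 0.0
```

```bash
python3 - <<'E'
from workcell import *
from h import *
import pickle
w=pickle.load(open("w1.pkl","rb"));q=camera("wrist");o=get_obs();pickle.dump(q,open("w3.pkl","wb"))
print(o["eef_pos"].round(4),o["ft_force"].round(2))
cv2.imwrite("pics/w3.png",cv2.resize(q["image"][120:320,220:480],None,fx=3,fy=3)[:,:,::-1])
for n,u,v,z in (("hole",330,90,.018),("worm",326,252,.027),("bolt2",511,133,.006),("bolt3",482,324,.006),("nut",433,310,.012),("cap",245,236,.015)):
    g=proj(q,ray(w,u,v,z));m=match(w,u,v,q,g)
    print(n,np.round(m,2),tri([(w,u,v),(q,m[0],m[1])]).round(4),ray(q,m[0],m[1],z).round(4))
E
```

```text
[0.4888 0.0264 0.1914] [-0.47 -0.13  0.08]
hole [315.47  29.75   0.63] [ 0.5178  0.2173 -0.1225] [0.5103 0.179  0.018 ]
worm [312.63 179.52   0.52] [0.4898 0.0598 0.0267] [0.4898 0.0598 0.027 ]
bolt2 [509.33  50.81   0.92] [0.6724 0.1413 0.0083] [0.6739 0.1416 0.006 ]
bolt3 [478.41 265.24   0.97] [ 0.6439 -0.0541  0.0036] [ 0.6429 -0.053   0.006 ]
nut [426.27 247.93   0.94] [ 0.59   -0.0245  0.012 ] [ 0.5899 -0.0245  0.012 ]
cap [228.22 163.9    0.83] [0.4149 0.0838 0.0154] [0.4153 0.0838 0.015 ]
```

View pics/w3.png

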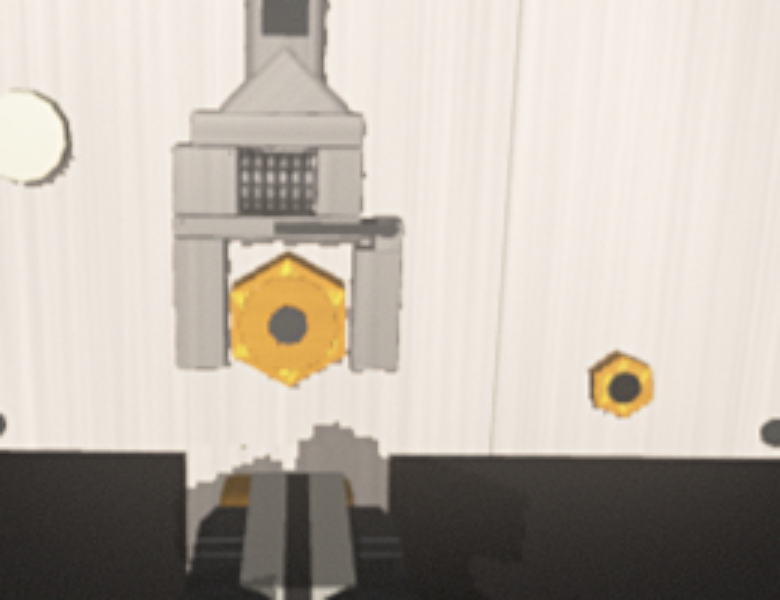

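Clear view: worm centre at full-image (312.7,181), hex centre at (316,228.3), jaws loosely round the hex with the moving jaw on the right. I compute the positions.

```bash
python3 - <<'E'
from h import *
import pickle
w=pickle.load(open("w1.pkl","rb"));q=pickle.load(open("w3.pkl","rb"))
h=ray(q,316,228.3,.022);wm=ray(q,312.7,181,.027);e=tri([(w,330,90)]*1) if 0 else ray(w,330,90,.018)
print("hex",h.round(4),"worm",wm.round(4),"hole",e.round(4))
d=(wm-e)[:2];d/=np.linalg.norm(d);print("dir",d.round(4))
# panel bottom edge direction etc; worm left/right edges
for u in (238,318): print(ray(q,220+u/3,181,.027).round(4))
for v in (150,214): print(ray(q,312.7,120+v/3,.023).round(4))
E
```

```text
hex [0.4858 0.0138 0.022 ] worm [0.4896 0.0585 0.027 ] hole [0.5139 0.2007 0.018 ]
dir [-0.1681 -0.9858]
[0.4779 0.0603 0.027 ]
[0.5014 0.0568 0.027 ]
[0.491  0.0677 0.023 ]
[0.4881 0.0488 0.023 ]
```

Request:
drive_tool(increments=[[[0.4, 10, -18], [0, 0, 0], 0], [[0.4, 10, -25], [0, 0, 0], 0], [[0.4, 10, -25], [0, 0, 0], 0], [[0.4, 10, -25], [0, 0, 0], 0], [[0.4, 0, -25], [0, 0, 0], 0], [[0, 0, -25], [0, 0, 0], 0], [[0, 0, -8], [0, 0, 0], 0], [[0, 0, 0], [0, 0, 0], 0]])

```text
clock: 4.22
eef_pos: [0.4886, 0.0669, 0.0381]
tool_rot: [0.756, 0.655, -0.002, -0.002]
ft_force: [-0.7, 0.3, 0.3]
grip_width: -0.0001
grasp_force: 0.0
```

Request:
drive_tool(increments=[[[0, 0, -2], [0, 0, 0], 0], [[0, 0, -2], [0, 0, 0], 0], [[0, 0, -2], [0, 0, 0], 0], [[0, 0, -1], [0, 0, 0], 0], [[0, 0, 0], [0, 0, 0], 0]])

```text
clock: 4.63
eef_pos: [0.4914, 0.066, 0.034]
tool_rot: [0.757, 0.654, 0.001, 0.0]
ft_force: [0.8, 0.4, -0.5]
grip_width: 0.0001
grasp_force: 0.0
```

Request:
drive_tool(increments=[[[0, 0, -2], [0, 0, 0], 0], [[0, 0, -1], [0, 0, 0], 0], [[0, 0, -1], [0, 0, 0], 0], [[0, 0, 0], [0, 0, 0], 0], [[0, 0, 0], [0, 0, 0], 0]])

```text
clock: 5.05
eef_pos: [0.4908, 0.066, 0.0292]
tool_rot: [0.757, 0.654, -0.0, -0.0]
ft_force: [-0.4, -0.2, 0.4]
grip_width: -0.0
grasp_force: 0.0
```

Request:
drive_tool(increments=[[[0, 0, -1], [0, 0, 0], 0], [[0, 0, 0], [0, 0, 0], 0], [[0, 0, 0], [0, 0, 0], 0]])

```text
clock: 5.3
eef_pos: [0.4908, 0.0661, 0.0282]
tool_rot: [0.757, 0.654, -0.0, -0.0]
ft_force: [-0.3, 0.1, -0.1]
grip_width: 0.0003
grasp_force: 0.0
```

Request:
drive_tool(increments=[[[0, 0, -1], [0, 0, 0], 0], [[0, 0, 0], [0, 0, 0], 0], [[0, 0, 0], [0, 0, 0], 0]])

```text
clock: 5.55
eef_pos: [0.4908, 0.066, 0.0272]
tool_rot: [0.757, 0.654, -0.0, -0.0]
ft_force: [-0.4, -0.2, 0.2]
grip_width: 0.0003
grasp_force: 0.0
```

Request:
drive_tool(increments=[[[0, 0, -0.7], [0, 0, 0], 0], [[0, 0, 0], [0, 0, 0], 0], [[0, 0, 0], [0, 0, 0], 0]])

```text
clock: 5.8
eef_pos: [0.4909, 0.0661, 0.0266]
tool_rot: [0.757, 0.654, -0.0, -0.0]
ft_force: [-0.2, -0.1, 0.2]
grip_width: 0.0001
grasp_force: 0.0
```

Request:
drive_tool(increments=[[[0, 0, -0.7], [0, 0, 0], 0], [[0, 0, 0], [0, 0, 0], 0], [[0, 0, 0], [0, 0, 0], 0]])

```text
clock: 6.05
eef_pos: [0.4908, 0.0661, 0.0259]
tool_rot: [0.757, 0.654, -0.0, -0.0]
ft_force: [-0.2, -0.3, -0.2]
grip_width: 0.0003
grasp_force: 0.0
```

Request:
drive_tool(increments=[[[0, 0, -0.6], [0, 0, 0], 0], [[0, 0, 0], [0, 0, 0], 0], [[0, 0, 0], [0, 0, 0], 0]])

```text
clock: 6.3
eef_pos: [0.4909, 0.0661, 0.0253]
tool_rot: [0.757, 0.654, -0.0, 0.0]
ft_force: [-0.2, 0.3, -0.4]
grip_width: 0.0002
grasp_force: 0.0
```

Request:
drive_tool(increments=[[[0, 0, -0.6], [0, 0, 0], 0], [[0, 0, 0], [0, 0, 0], 0], [[0, 0, 0], [0, 0, 0], 0]])

```text
clock: 6.55
eef_pos: [0.4909, 0.0661, 0.0251]
tool_rot: [0.757, 0.654, 0.0, 0.0]
ft_force: [-1.4, -1.1, 5.3]
grip_width: -0.0004
grasp_force: 2.2
```

Request:
drive_tool(increments=[[[0, 0, -0.6], [0, 0, 0], 0], [[0, 0, 0], [0, 0, 0], 0], [[0, 0, 0], [0, 0, 0], 0]])

```text
clock: 6.8
eef_pos: [0.491, 0.0661, 0.025]
tool_rot: [0.757, 0.654, 0.0, 0.0]
ft_force: [-3.1, -0.4, 7.8]
grip_width: -0.0001
grasp_force: 4.2
```

Request:
drive_tool(increments=[[[0, 0, -0.6], [0, 0, 0], 0], [[-0.2, -1.3, -0.1], [0, 0, 0], 0], [[-0.3, -1.7, 0], [0, 0, 0], 0], [[-0.3, -1.7, 0], [0, 0, 0], 0]])

```text
clock: 7.13
eef_pos: [0.4906, 0.0632, 0.025]
tool_rot: [0.756, 0.654, 0.002, -0.001]
ft_force: [-3.0, 4.3, 12.1]
grip_width: 0.0001
grasp_force: 6.0
```

Request:
drive_tool(increments=[[[-0.4, -2.3, 0], [0, 0, 0], 0], [[-0.4, -2.3, 0], [0, 0, 0], 0], [[-0.4, -2.3, 0], [0, 0, 0], 0], [[-0.4, -2.3, 0], [0, 0, 0], 0], [[-0.4, -2.3, 0], [0, 0, 0], 0]])

```text
clock: 7.55
eef_pos: [0.4887, 0.0517, 0.0249]
tool_rot: [0.756, 0.654, 0.002, -0.001]
ft_force: [-3.4, 4.3, 11.4]
grip_width: 0.0002
grasp_force: 5.6
```

Request:
drive_tool(increments=[[[0, 0, 3], [0, 0, 0], 0], [[1.4, 8.1, 0], [0, 0, 0], 0], [[1.4, 8.1, 0], [0, 0, 0], 0], [[0, 0, 0], [0, 0, 0], 0], [[0, 0, -2], [0, 0, 0], 0], [[0, 0, -0.5], [0, 0, 0], 0], [[0, 0, -0.5], [0, 0, 0], 0], [[0, 0, 0], [0, 0, 0], 0]])

```text
clock: 8.22
eef_pos: [0.4914, 0.067, 0.0247]
tool_rot: [0.756, 0.654, 0.001, -0.0]
ft_force: [-2.4, 2.5, 12.8]
grip_width: 0.0002
grasp_force: 6.1
```

Request:
drive_tool(increments=[[[-0.3, -1.7, 0], [0, 0, 0], 0], [[-0.4, -2.3, 0], [0, 0, 0], 0], [[-0.4, -2.3, 0], [0, 0, 0], 0], [[-0.4, -2.3, 0], [0, 0, 0], 0], [[-0.4, -2.3, 0], [0, 0, 0], 0], [[-0.4, -2.3, 0], [0, 0, 0], 0], [[-0.5, -3, 0], [0, 0, 0], 0]])

```text
clock: 8.8
eef_pos: [0.4894, 0.0517, 0.0249]
tool_rot: [0.756, 0.654, 0.002, -0.001]
ft_force: [-0.9, 4.8, 11.0]
grip_width: 0.0003
grasp_force: 5.6
```

Request:
drive_tool(increments=[[[0, 0, 3], [0, 0, 0], 0], [[1.4, 8.1, 0], [0, 0, 0], 0], [[1.4, 8.1, 0], [0, 0, 0], 0], [[0, 0, 0], [0, 0, 0], 0], [[0, 0, -2], [0, 0, 0], 0], [[0, 0, -0.5], [0, 0, 0], 0], [[0, 0, -0.5], [0, 0, 0], 0], [[0, 0, 0], [0, 0, 0], 0]])

```text
clock: 9.47
eef_pos: [0.4913, 0.067, 0.0247]
tool_rot: [0.756, 0.654, 0.001, -0.0]
ft_force: [-3.0, 1.6, 12.6]
grip_width: 0.0001
grasp_force: 6.3
```

Request:
drive_tool(increments=[[[-0.3, -1.7, 0], [0, 0, 0], 0], [[-0.4, -2.3, 0], [0, 0, 0], 0], [[-0.4, -2.3, 0], [0, 0, 0], 0], [[-0.4, -2.3, 0], [0, 0, 0], 0], [[-0.4, -2.3, 0], [0, 0, 0], 0], [[-0.4, -2.3, 0], [0, 0, 0], 0], [[-0.5, -3, 0], [0, 0, 0], 0]])

```text
clock: 10.05
eef_pos: [0.4896, 0.0517, 0.0249]
tool_rot: [0.756, 0.654, 0.003, -0.0]
ft_force: [-0.5, 4.9, 10.4]
grip_width: 0.0
grasp_force: 5.4
```

Request:
drive_tool(increments=[[[0, 0, 3], [0, 0, 0], 0], [[1.4, 8.1, 0], [0, 0, 0], 0], [[1.4, 8.1, 0], [0, 0, 0], 0], [[0, 0, 0], [0, 0, 0], 0], [[0, 0, -2], [0, 0, 0], 0], [[0, 0, -0.5], [0, 0, 0], 0], [[0, 0, -0.5], [0, 0, 0], 0], [[0, 0, 0], [0, 0, 0], 0]])

```text
clock: 10.72
eef_pos: [0.4912, 0.067, 0.0246]
tool_rot: [0.756, 0.654, 0.001, -0.0]
ft_force: [-4.0, 2.0, 13.1]
grip_width: 0.0005
grasp_force: 6.2
```

Request:
drive_tool(increments=[[[-0.3, -1.7, 0], [0, 0, 0], 0], [[-0.4, -2.3, 0], [0, 0, 0], 0], [[-0.4, -2.3, 0], [0, 0, 0], 0], [[-0.4, -2.3, 0], [0, 0, 0], 0], [[-0.4, -2.3, 0], [0, 0, 0], 0], [[-0.4, -2.3, 0], [0, 0, 0], 0], [[-0.5, -3, 0], [0, 0, 0], 0]])

```text
clock: 11.3
eef_pos: [0.4902, 0.0523, 0.025]
tool_rot: [0.756, 0.654, 0.003, -0.0]
ft_force: [0.2, 6.6, 8.7]
grip_width: -0.0002
grasp_force: 4.5
```

Tangential force rose to 6.6 N on the fourth stroke, so the jaws may be gripping. I raise the tool to the viewing pose to check.

Request:
drive_tool(increments=[[[0, 0, 12], [0, 0, 0], 0], [[0, -4, 25], [0, 0, 0], 0], [[0, -4, 25], [0, 0, 0], 0], [[0, -4, 25], [0, 0, 0], 0], [[0, -4, 25], [0, 0, 0], 0], [[0, -4, 25], [0, 0, 0], 0], [[0, -4, 29], [0, 0, 0], 0], [[0, 0, 0], [0, 0, 0], 0]])

```text
clock: 11.97
eef_pos: [0.4912, 0.0254, 0.1946]
tool_rot: [0.757, 0.654, 0.003, 0.003]
ft_force: [1.5, 0.2, -0.0]
grip_width: -0.0001
grasp_force: 0.0
```

```bash
python3 - <<'E'
from workcell import *
from h import *
import pickle
q=camera("wrist");o=get_obs();pickle.dump(q,open("w4.pkl","wb"))
print(o["clock"],o["eef_pos"].round(4),o["ft_force"].round(2))
cv2.imwrite("pics/w4.png",cv2.resize(q["image"][20:320,200:460],None,fx=2,fy=2,interpolation=cv2.INTER_CUBIC)[:,:,::-1])
E
```

```text
12.0167 [0.4902 0.0256 0.1921] [-0.22  0.2  -0.17]
```

View pics/w4.png

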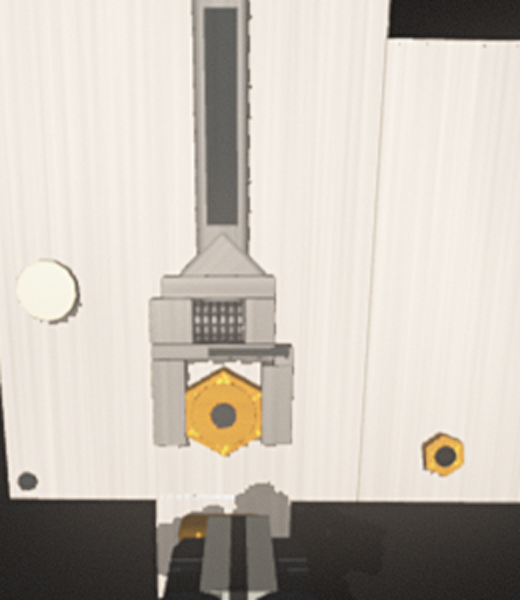

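The jaws look closed on the hex (faces at 185 and 262, hex at 186–262 in the crop). I add one more stroke to confirm the grip through slip.

Request:
drive_tool(increments=[[[0.4, 6.2, -22], [0, 0, 0], 0], [[0.4, 6, -28], [0, 0, 0], 0], [[0.4, 6, -28], [0, 0, 0], 0], [[0.4, 6, -28], [0, 0, 0], 0], [[0.4, 6, -28], [0, 0, 0], 0], [[0.8, 10, -21], [0, 0, 0], 0], [[0, 0, -6], [0, 0, 0], 0], [[0, 0, -2], [0, 0, 0], 0]])

```text
clock: 12.68
eef_pos: [0.4874, 0.0675, 0.0247]
tool_rot: [0.756, 0.655, -0.002, -0.003]
ft_force: [-6.4, 3.6, 11.5]
grip_width: 0.0001
grasp_force: 5.8
```

Request:
drive_tool(increments=[[[0, 0, 0], [0, 0, 0], 0], [[0, 0, -1.5], [0, 0, 0], 0], [[0, 0, -0.8], [0, 0, 0], 0], [[0, 0, -0.7], [0, 0, 0], 0], [[0, 0, 0], [0, 0, 0], 0]])

```text
clock: 13.1
eef_pos: [0.4901, 0.0665, 0.0247]
tool_rot: [0.757, 0.654, 0.0, -0.001]
ft_force: [-5.5, 2.4, 13.2]
grip_width: -0.0001
grasp_force: 6.7
```

Request:
drive_tool(increments=[[[-0.3, -1.7, 0], [0, 0, 0], 0], [[-0.4, -2.3, 0], [0, 0, 0], 0], [[-0.4, -2.3, 0], [0, 0, 0], 0], [[-0.4, -2.3, 0], [0, 0, 0], 0]])

```text
clock: 13.43
eef_pos: [0.4913, 0.059, 0.0251]
tool_rot: [0.756, 0.654, 0.003, -0.0]
ft_force: [0.2, 4.5, 7.0]
grip_width: 0.0004
grasp_force: 3.7
```

Request:
drive_tool(increments=[[[-0.4, -2.3, 0], [0, 0, 0], 0], [[-0.4, -2.3, 0], [0, 0, 0], 0], [[-0.5, -3, 0], [0, 0, 0], 0]])

```text
clock: 13.68
eef_pos: [0.4904, 0.0513, 0.025]
tool_rot: [0.756, 0.654, 0.003, 0.0]
ft_force: [0.4, 4.1, 7.1]
grip_width: -0.0001
grasp_force: 3.3
```

Here the tangential-to-normal ratio is about 0.6, up from 0.35 while the worm rolled. The finger is slipping, so the jaws grip. Next I go beside the handle on its -x side.

Request:
drive_tool(increments=[[[0, 0, 10], [0, 0, 0], 0], [[0, 0, 30], [0, 0, 0], 0], [[-5, 28, 0], [0, 0, 0], 0], [[-5, 28, 0], [0, 0, 0], 0], [[-5, 28, 0], [0, 0, 0], 0], [[-4, 27, 0], [0, 0, 0], 0], [[0, 0, 0], [0, 0, 0], 0], [[0, 0, 0], [0, 0, 0], 0]])

```text
clock: 14.35
eef_pos: [0.4688, 0.1616, 0.0637]
tool_rot: [0.756, 0.655, -0.0, 0.0]
ft_force: [-0.1, -0.3, -0.2]
grip_width: 0.0001
grasp_force: 0.0
```

```bash
python3 - <<'E'
from workcell import *
from h import *
q=camera("top");o=get_obs();s=camera("scene")
print(o["clock"],o["eef_pos"].round(4),o["ft_force"].round(2))
A=cv2.resize(q["image"][170:330,210:410],None,fx=2,fy=2);B=cv2.resize(s["image"][180:340,280:480],None,fx=2,fy=2)
cv2.imwrite("pics/t5.png",np.hstack([A,B])[:,:,::-1])
E
```

```text
14.4 [0.4689 0.1607 0.0635] [-0.45 -0.28  0.32]
```

View pics/t5.png

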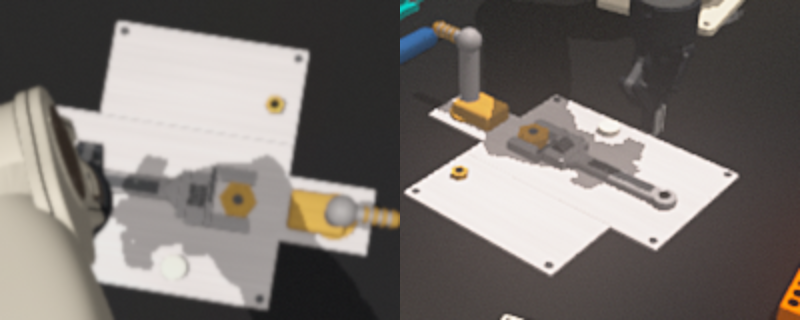

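Wrench fitted and clear in both views, with the fingertip on the handle's -x side. I descend there.

Request:
drive_tool(increments=[[[0, 0, -20], [0, 0, 0], 0], [[0, 0, -20], [0, 0, 0], 0], [[0, 0, -8], [0, 0, 0], 0], [[0, 0, -4], [0, 0, 0], 0], [[0, 0, -1], [0, 0, 0], 0], [[0, 0, 0], [0, 0, 0], 0]])

```text
clock: 14.95
eef_pos: [0.4694, 0.1604, 0.0106]
tool_rot: [0.757, 0.653, -0.0, 0.0]
ft_force: [-0.1, -0.5, 1.1]
grip_width: 0.0003
grasp_force: 0.0
```

Request:
drive_tool(increments=[[[3, -0.5, 0], [0, 0, 0], 0], [[3, -0.5, 0], [0, 0, 0], 0], [[2, -0.3, 0], [0, 0, 0], 0], [[2, -0.3, 0], [0, 0, 0], 0], [[0, 0, 0], [0, 0, 0], 0]])

```text
clock: 15.37
eef_pos: [0.48, 0.1594, 0.0108]
tool_rot: [0.757, 0.654, 0.001, 0.0]
ft_force: [-0.2, 0.1, -0.0]
grip_width: 0.0001
grasp_force: 0.0
```

Request:
drive_tool(increments=[[[2, -0.3, 0], [0, 0, 0], 0], [[2, -0.3, 0], [0, 0, 0], 0], [[0, 0, 0], [0, 0, 0], 0]])

```text
clock: 15.62
eef_pos: [0.4836, 0.1587, 0.0105]
tool_rot: [0.757, 0.654, 0.0, 0.0]
ft_force: [0.8, 0.2, 0.2]
grip_width: 0.0002
grasp_force: 0.0
```

Request:
drive_tool(increments=[[[2, -0.3, 0], [0, 0, 0], 0], [[2, -0.3, 0], [0, 0, 0], 0], [[0, 0, 0], [0, 0, 0], 0]])

```text
clock: 15.87
eef_pos: [0.4866, 0.1581, 0.0103]
tool_rot: [0.757, 0.654, -0.0, -0.001]
ft_force: [-0.8, 0.4, 1.6]
grip_width: 0.0005
grasp_force: 0.8
```

Request:
drive_tool(increments=[[[2, -0.3, 0], [0, 0, 0], 0], [[2, -0.3, 0], [0, 0, 0], 0], [[0, 0, 0], [0, 0, 0], 0]])

```text
clock: 16.12
eef_pos: [0.4901, 0.1577, 0.0101]
tool_rot: [0.757, 0.654, -0.001, -0.001]
ft_force: [-4.9, 1.8, 1.5]
grip_width: -0.0002
grasp_force: 2.1
```

Request:
drive_tool(increments=[[[5, -0.3, 0], [0, 0, -2], 0], [[5, -0.5, 0], [0, 0, -2], 0], [[5, -0.6, 0], [0, 0, -2], 0], [[4.9, -0.8, 0], [0, 0, -2], 0]])

```text
clock: 16.45
eef_pos: [0.5099, 0.1554, 0.01]
tool_rot: [0.801, 0.599, -0.001, -0.001]
ft_force: [-2.8, 2.2, 1.1]
grip_width: 0.0001
grasp_force: 2.1
```

Request:
drive_tool(increments=[[[4.9, -1.0, 0], [0, 0, -2], 0], [[4.9, -1.2, 0], [0, 0, -2], 0], [[4.8, -1.3, 0], [0, 0, -2], 0], [[4.8, -1.5, 0], [0, 0, -2], 0]])

```text
clock: 16.78
eef_pos: [0.5293, 0.1505, 0.0099]
tool_rot: [0.841, 0.542, -0.001, -0.001]
ft_force: [-4.8, 1.8, 1.3]
grip_width: -0.0006
grasp_force: 2.1
```

Request:
drive_tool(increments=[[[4.7, -1.7, 0], [0, 0, -2], 0], [[4.7, -1.8, 0], [0, 0, -2], 0], [[4.6, -2.0, 0], [0, 0, -2], 0], [[4.5, -2.1, 0], [0, 0, -2], 0]])

```text
clock: 17.12
eef_pos: [0.5479, 0.1429, 0.01]
tool_rot: [0.876, 0.482, -0.001, -0.001]
ft_force: [-3.5, 2.4, 1.5]
grip_width: -0.0001
grasp_force: 2.1
```

Request:
drive_tool(increments=[[[4.4, -2.3, 0], [0, 0, -2], 0], [[4.4, -2.5, 0], [0, 0, -2], 0], [[4.3, -2.6, 0], [0, 0, -2], 0], [[4.2, -2.8, 0], [0, 0, -2], 0]])

```text
clock: 17.45
eef_pos: [0.5651, 0.1327, 0.0099]
tool_rot: [0.908, 0.419, -0.001, -0.001]
ft_force: [-4.1, 1.3, 1.5]
grip_width: -0.0
grasp_force: 2.2
```

Request:
drive_tool(increments=[[[2.1, -1.4, 0], [0, 0, -1], 0], [[2.0, -1.4, 0], [0, 0, -1], 0], [[2.0, -1.5, 0], [0, 0, -1], 0], [[2.0, -1.5, 0], [0, 0, -1], 0]])

```text
clock: 17.78
eef_pos: [0.5737, 0.1264, 0.01]
tool_rot: [0.922, 0.387, -0.001, -0.0]
ft_force: [-4.6, -0.4, 0.5]
grip_width: -0.0001
grasp_force: 1.7
```

Request:
drive_tool(increments=[[[2.0, -1.5, 0], [0, 0, -1], 0], [[1.9, -1.6, 0], [0, 0, -1], 0], [[1.9, -1.6, 0], [0, 0, -1], 0], [[1.9, -1.6, 0], [0, 0, -1], 0]])

```text
clock: 18.12
eef_pos: [0.5823, 0.1203, 0.0103]
tool_rot: [0.935, 0.355, 0.0, -0.0]
ft_force: [-1.9, 2.0, -2.0]
grip_width: -0.0002
grasp_force: 1.4
```

Request:
drive_tool(increments=[[[0.9, -0.8, 0], [0, 0, -0.5], 0], [[0.9, -0.8, 0], [0, 0, -0.5], 0], [[0.9, -0.9, 0], [0, 0, -0.5], 0], [[0.9, -0.9, 0], [0, 0, -0.5], 0]])

```text
clock: 18.45
eef_pos: [0.5859, 0.117, 0.0105]
tool_rot: [0.941, 0.339, 0.0, -0.0]
ft_force: [-2.3, 1.5, -1.7]
grip_width: -0.0002
grasp_force: 1.3
```

Request:
drive_tool(increments=[[[0.9, -0.9, 0], [0, 0, -0.5], 0], [[0.9, -0.9, 0], [0, 0, -0.5], 0], [[0.9, -0.9, 0], [0, 0, -0.5], 0], [[0.9, -0.9, 0], [0, 0, -0.5], 0]])

```text
clock: 18.78
eef_pos: [0.5894, 0.1134, 0.0105]
tool_rot: [0.947, 0.322, 0.0, -0.0]
ft_force: [-2.1, 1.3, -1.4]
grip_width: -0.0002
grasp_force: 1.3
```

Request:
drive_tool(increments=[[[0.9, -0.9, 0], [0, 0, -0.5], 0], [[0.9, -0.9, 0], [0, 0, -0.5], 0], [[0.9, -0.9, 0], [0, 0, -0.5], 0], [[0.8, -0.9, 0], [0, 0, -0.5], 0]])

```text
clock: 19.12
eef_pos: [0.5928, 0.1097, 0.0105]
tool_rot: [0.952, 0.306, 0.0, -0.0]
ft_force: [-1.7, 1.9, -0.9]
grip_width: -0.0003
grasp_force: 1.4
```

Request:
drive_tool(increments=[[[0.8, -0.9, 0], [0, 0, -0.5], 0], [[0.8, -0.9, 0], [0, 0, -0.5], 0], [[0.8, -0.9, 0], [0, 0, -0.5], 0], [[0.8, -0.9, 0], [0, 0, -0.5], 0]])

```text
clock: 19.45
eef_pos: [0.5948, 0.1073, 0.0104]
tool_rot: [0.957, 0.289, -0.001, -0.002]
ft_force: [-5.9, 6.3, 1.6]
grip_width: -0.0004
grasp_force: 4.3
```

The push force jumped from about 2.5 to 8.6 N and the tip stalled, which is the stop. I hold there, nudge once and then look at the force.

Request:
drive_tool(increments=[[[0.4, -0.4, 0], [0, 0, 0], 0], [[0, 0, 0], [0, 0, 0], 0], [[0, 0, 0], [0, 0, 0], 0], [[0, 0, 0], [0, 0, 0], 0]])

```text
clock: 19.78
eef_pos: [0.5948, 0.1073, 0.0104]
tool_rot: [0.957, 0.29, -0.001, -0.002]
ft_force: [-6.0, 5.5, 1.3]
grip_width: 0.0001
grasp_force: 4.0
```

Request:
drive_tool(increments=[[[-2, 2, 0], [0, 0, 0], 0], [[-5, 6, 0], [0, 0, 0], 0], [[-7, 8, 0], [0, 0, 0], 0], [[-4, 4, 15], [0, 0, 0], 0], [[0, 0, 30], [0, 0, 0], 0], [[0, 0, 35], [0, 0, 0], 0], [[0, 0, 35], [0, 0, 0], 0], [[0, 0, 35], [0, 0, 0], 0]])

```text
clock: 20.45
eef_pos: [0.5782, 0.1259, 0.1623]
tool_rot: [0.957, 0.289, 0.001, 0.001]
ft_force: [0.8, 0.2, 0.3]
grip_width: 0.0002
grasp_force: 0.0
```

Request:
drive_tool(increments=[[[-20, 30, 0], [0, 0, 0], 0], [[-20, 30, 0], [0, 0, 0], 0], [[-20, 30, 0], [0, 0, 0], 0], [[-20, 30, 0], [0, 0, 0], 0], [[-20, 30, 0], [0, 0, 0], 0], [[0, 0, 0], [0, 0, 0], 0], [[0, 0, 0], [0, 0, 0], 0]])

```text
clock: 21.03
eef_pos: [0.4774, 0.2776, 0.161]
tool_rot: [0.957, 0.291, 0.001, 0.0]
ft_force: [-0.7, -0.2, 0.1]
grip_width: 0.0002
grasp_force: 0.0
```

```bash
python3 - <<'E'
from workcell import *
from h import *
q=camera("top");o=get_obs();s=camera("scene")
print(o["clock"],o["eef_pos"].round(4),o["ft_force"].round(2))
A=cv2.resize(q["image"][160:330,210:410],None,fx=2,fy=2);B=cv2.resize(s["image"][180:350,280:480],None,fx=2,fy=2)
cv2.imwrite("pics/t6.png",np.hstack([A,B])[:,:,::-1])
E
```

```text
21.0833 [0.4782 0.2765 0.1609] [ 0.41  0.23 -0.84]
```

View pics/t6.png

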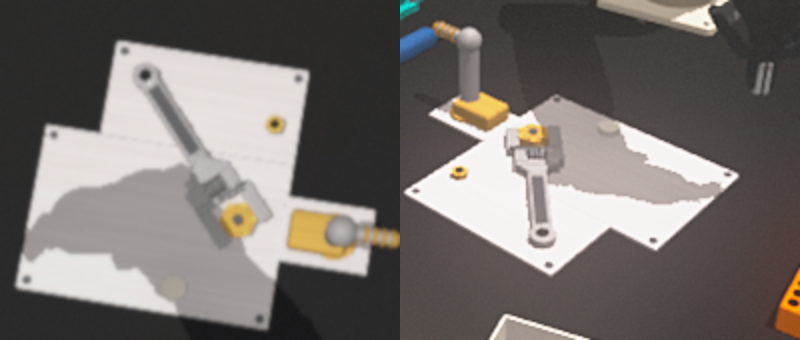

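The wrench lies flat on the hex. It has turned about 49° (0.86 rad), and the cap and nut are in place. I hand in the job.

```bash
python3 -c "
from workcell import *
print(job_done())"
```

```text
the job is handed in; nothing more can be done
None
```

I closed the jaws on the hex, pushed the handle clockwise about 49° until the force jumped and the tip stalled at the stop, backed the arm off, and handed in the job at about 21 s; no verdict was reported back.

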